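# Brace the jar with room and unscrew its cap

## Robot

A 7-joint arm with a two-finger parallel gripper is mounted at the origin on the work surface. World frame = base frame: x ahead of the robot, y to its left, z up, the work surface at z = 0. Lengths are in m, angles in rad, forces in N, time in s.
With the tool pointing down it reaches from about 0.4 to 0.85 m from the base axis. Payload 4.5 kg.
Tool frame: the origin (TCP) lies midway between the tips of the shut fingers; the grasp point (between the pads) lies 19 mm behind it; z points along the fingers, y is the direction in which the jaws open and shut (so a half turn about z gives the same grasp; the last joint's range is limited). The gripper opens to 88 mm and grips with 3 to 60 N. Pads are 18 mm wide; open, the fingers measure 123 mm over their backs; the gripper's body (75 mm by 187 mm) begins 45 mm behind the grasp point.
Start: joints at [-1.315, 0.689, -0.195, 1.565, 0.157, 0.902, -0.215], TCP at [0.137, 0.61, 0.239] pointing down, gripper open.
Joint ranges: [-3.01, 3.01], [-0.46, 2.08], [-1.47, 1.51], [0.13, 2.56], [-1, 4.14], [0.04, 2.09], [-2.66, 2.66]. Speed limits (rad/s): [2.57, 2.57, 3.14, 3.14, 3.14, 3.14, 3.14].

## Interface

Orientations are given as a unit quaternion [x, y, z, w].
In Python, from plant import r, viewer gives the robot as it stands.
- The arm moves only by the tool play_rows, never from a script. Its argument "commands" is a list of rows, each an object with "delta_rot": the turn, a rotation vector about the tool's x, y, z normalised to -1 to 1, where 1 is pi rad, a list of three; "travel": the shift along the tool's x, y, z normalised to -1 to 1, where 1 is 15 cm, a list of three; "gripper": the opening, from -1 (shut) to 1 (fully open). In form: [{"delta_rot": [wx, wy, wz], "travel": [x, y, z], "gripper": gripper}, ...]. A call has 1 to 12 rows; each row is the pose to reach, as a shift and turn from the pose commanded when the call began, along the tool's axes at that moment, turning the shorter way round; what a row does not reach only later rows make up. A row lasts 1/8 s, in which the tool goes at most 62.5 mm and 10.7 degrees, less where a joint would pass 70% of its speed; a pose out of reach is approached as far as the arm can. A call with a number of a shift or a turn outside -1 to 1 is refused whole. A call with a gripper value outside its range is refused whole. The fingers move at their own pace and stop on an object; "force" is the grip in N (left out, the last holds). Time passes only in rows, so rows that repeat a pose let the fingers close. It gives the time, the measured TCP pose, the force and the opening at its end, in the units of the state.
- r.get_state(): the state, without advancing time (a new reading comes with each control period).
- viewer.snapshot(name): name is "scene" or "top"; returns a dict with "color" (480x640x3 uint8, red, green, blue), "z_map" (480x640 float32, m along the optical axis (not along the pixel's ray), 0 where there is no reading), "fx", "fy", "cx", "cy" (pixels), "origin" and "attitude" of the camera in the world. Camera axes: x right, y up, looking along -z (the intrinsics and any distortion apply to the point x, -y, -z); pixel columns grow to the right and rows downward; lengths in m; the calibration is good to about 2 mm. A picture is of the moment at which its call begins.
- r.finish_job(): hands the job in, once; it reports no verdict.
Trained networks look in the newest picture that a camera, given by its name, has taken for a name from the list of things; names that differ only in an ending like _2 or _b are one class to them, and where a whole thing is asked for, a point or a joint stands for the part that bears it (a point fixed in the world has none). Each returns a list of dicts, best first, with "conf" (0 to 1); they miss things now and then, are a little off and sometimes report something else, mostly with a low value. They report only what shows in the picture. A call takes as long as a camera call.
- viewer.outline_of(camera, label): "pixels" (480x640 bool, what is visible of it) and "at" ([column, row] in pixels, amid what is visible of it).
- viewer.pinpoint(camera, label): "at" ([column, row] in pixels: a listed point, or the origin of a listed thing).
The state is a dict: "clock": time; "q": joint angles; "qd": joint speeds; "joint_torque": joint torques, N m; "tool_pos": TCP position; "eef_rot": TCP orientation; "contact_force": force on the tool from outside, world axes, zero at the start; "moment": the same for the moment, N m; "opening": opening from 0.0 (shut) to 1.0 (fully open).
Only numpy, scipy, OpenCV 4.12 (cv2) and the standard library are available. Lean on these libraries where they do the work, as an engineer would, in place of code of your own. Each camera call takes 0.05 s, during which the arm holds its last target. There are 200 camera calls.

## Task

Two capped jars of cleaned resin stand in the cam clamp on the sorting bench: one is full, the other still has room, and that is the one to open. Swing the lever of that jar's berth fully home so that the jar is braced, unscrew its tight cap counter-clockwise, stop turning as soon as the threads let go (well before a quarter turn), and lift the cap straight off without lifting the jar. Finish still holding the cap level and still just above the middle of the open mouth, about two finger-widths (20 to 30 mm) clear of it; leave the full jar, its cap and lever, the bowl, the basin and the brush alone.

Things in the scene. Friction and masses are not known exactly. Their poses are not given: they have to be found in the camera images.
- clamp: Wooden cam clamp fixed to the bench: board 245 (x) by 310 (y) by 20 mm with two jar berths. Origin on the bench, below the middle between the berths; x points from the levers to the V blocks, y to the left berth. Each berth: rubber V block (48 mm high over the bench) on the jar's +x side, cam-driven jaw with sprung rubber pad (53 mm high) on its -x side.
- berth_left (a point): Middle of the left berth, on the top of the clamp's board (20 mm above the bench), 80 mm to the clamp's +y: the axis of a braced jar stands here. Closing the berth's lever pushes the jar up to 5 mm to here, into the V, and squeezes it with about 25 N (the lever may be pushed gently against its stop). Axes as the clamp's.
- berth_right (a point): The same for the right berth, 80 mm to the clamp's -y.
- lever_left (a joint): Angle (rad) of the left berth's cam lever, which swings level about its upright pivot: 0 = pointing to the clamp's -x, jaw open; 1.57 (its stop) = pointing outward to the clamp's +y, jaw fully home. Grows clockwise seen from above. Starts at 0 to 0.2. Friction and the spring pad: 5 to 9 N at the grip. The cam holds itself: it stays where left and the jar cannot push it open.
- lever_right (a joint): Angle (rad) of the right berth's cam lever, which swings level about its upright pivot: 0 = pointing to the clamp's -x, jaw open; 1.57 (its stop) = pointing outward to the clamp's -y, jaw fully home. Grows counter-clockwise seen from above. Starts at 0 to 0.2. Friction and the spring pad: 5 to 9 N at the grip. The cam holds itself: it stays where left and the jar cannot push it open.
- lever_left_pivot (a point): Pivot axis of the left lever, 76 mm from the middle of its berth on the clamp's -x side, at the height of the grip's middle (78 mm above the bench).
- lever_right_pivot (a point): The same for the right lever.
- lever_left_grip (a point): Middle of the left lever's upright red grip, a round post 18 mm in diameter, 62 mm from the pivot axis; it is free from 26 mm below this point (where the flat lever bar runs to the pivot) to 16 mm above it. This point is 78 mm above the bench. Pinch it from above: it turns in the fingers as the lever swings.
- lever_right_grip (a point): Middle of the right lever's upright red grip, a round post 18 mm in diameter, 62 mm from the pivot axis; it is free from 26 mm below this point (where the flat lever bar runs to the pivot) to 16 mm above it. This point is 78 mm above the bench. Pinch it from above: it turns in the fingers as the lever swings.
- jar_part: THE JAR WITH ROOM: creamy white resin only up to 26 mm, the glass above it empty. Round clear glass, 72 mm in diameter, 98 mm tall to the mouth, 101 mm over the cap; shoulder from 66 to 77 mm height. Origin: centre of its underside, z up. 0.27 to 0.4 kg. Loose in its berth (which one varies) until the lever is closed: unbraced it just spins with its cap.
- jar_part_mouth (a point): Centre of the rim of the jar with room, 98 mm above its underside, 49 mm in diameter; hidden under the cap's top while closed (the cap's underside is 17 mm below it). The cap must be lifted 17 mm to come level with it. Lifting the cap before its lugs are free pulls up the jar.
- jar_full: THE FULL JAR, leave alone: creamy white resin up into the neck. Round clear glass, 72 mm in diameter, 98 mm tall to the mouth, 101 mm over the cap; shoulder from 66 to 77 mm height. Origin: centre of its underside, z up. 0.46 kg. Loose in its berth (which one varies) until the lever is closed: unbraced it just spins with its cap.
- cap_part: Cap of the jar with room. Gold lug cap with a ribbed edge, 63 mm in diameter, 20 mm tall. Origin: centre of its underside (the skirt's lower edge), 81 mm above the jar's underside when closed. Its x axis is parallel to the jar's when tight. Grip its rim, fingertips no lower than its underside (the glass shoulder begins 4 mm below). It weighs 42 g and starts stiff, 0.4 to 0.8 N m.
- cap_full: Cap of the full jar, leave alone. Gold lug cap with a ribbed edge, 63 mm in diameter, 20 mm tall. Origin: centre of its underside (the skirt's lower edge), 81 mm above the jar's underside when closed. Its x axis is parallel to the jar's when tight.
- cap_part_top (a point): Middle of the top of cap_part, 20 mm above its underside. Thread: four lugs under four neck threads. Turned counter-clockwise seen from above the cap may rise up to 3.5 mm (or stay, if held down). Free to lift straight off from 0.84 rad (48 deg) to about 1.3 rad (75 deg) from tight; beyond, the lugs meet the next threads.
- bowl: Terracotta bowl of resin tears, 144 mm across and 55 mm tall, loose on the bench to the robot's right. Origin: centre of its underside. Leave alone.
- basin: Magenta plastic basin of leaves, 160 mm across and 45 mm tall, loose on the bench to the robot's right. Origin: centre of its underside. Leave alone.
- brush: Small hand brush lying loose on the bench to the robot's left, along its own x, under 40 mm tall. Origin: under its middle. Leave alone.

How it is judged:
By the outcome, as a careful person would: the job done as asked, in the order asked, and still so for the second after the job is handed in, while the arm keeps its last pose, push and grip.
It also fails if it takes over 51 s, if anything falls off the work surface, if the arm or the gripper's body presses on something with over 40 N, if the wrist force passes 120 N, or if a joint passes its speed limit or range.

## Working session

There is one attempt and no reset: what is moved stays moved. The work goes in short steps, Python scripts to look and compute and a tool call to move; the robot and the scene stay as the last step left them, time stands still between calls to the robot, and variables do not carry over. Pictures are saved under pics/ and viewed, about 8 in all and at most 12, crops included, and the job is handed in when it is done.

Besides the shell and the picture viewer there is one more tool, called after ">>>" as name(argument=value, ...) on one line, values as JSON. play_rows: Moves the arm, as the interface text tells. Its arguments: {"type":"object","properties":{"commands":{"type":"array","items":{"type":"object","properties":{"delta_rot":{"type":"array","items":{"type":"number","minimum":-1,"maximum":1}},"travel":{"type":"array","items":{"type":"number","minimum":-1,"maximum":1}},"gripper":{"type":"number"}}}},"force":{"type":"number"}},"required":["commands"]}

```bash
ls; mkdir -p pics
cat > h.py <<'E'
import numpy as np, cv2
from scipy.spatial.transform import Rotation as R
from plant import r, viewer
def Rm(a):
    a=np.array(a,float)
    return a if a.shape==(3,3) else R.from_quat(a).as_matrix()
def ray(s,uv):
    d=np.array([(uv[0]-s['cx'])/s['fx'],-(uv[1]-s['cy'])/s['fy'],-1.0])
    return np.array(s['origin']),Rm(s['attitude'])@d
def at_z(s,uv,z):
    o,d=ray(s,uv); return o+d*(z-o[2])/d[2]
def at_depth(s,uv):
    o,d=ray(s,uv); return o+d*s['z_map'][int(round(uv[1])),int(round(uv[0]))]
def save(s,n): cv2.imwrite('pics/'+n+'.png',s['color'][:,:,::-1])
E
python3 - <<'E'
from h import *
np.set_printoptions(precision=4,suppress=True)
st=r.get_state(); print({k:np.round(v,3) for k,v in st.items()})
Z={'jar_part_mouth':None,'cap_part_top':None,'cap_full':.101,'cap_part':.101,'jar_part':.02,'jar_full':.02,'berth_left':.02,'berth_right':.02,'lever_left_grip':.078,'lever_right_grip':.078,'lever_left_pivot':.078,'lever_right_pivot':.078,'clamp':0}
Z['jar_part_mouth']=.118;Z['cap_part_top']=.121
for c in('top','scene'):
    s=viewer.snapshot(c); save(s,c+'0'); print(c,s['fx'],s['cx'],s['cy'],s['origin'],s['attitude'],[k for k in s])
    for k,z in Z.items():
        for d in viewer.pinpoint(c,k)[:2]:
            print(k,round(d['conf'],2),np.round(d['at'],1),at_z(s,d['at'],z))
E
```

```text
pics
{'clock': np.float64(0.0), 'q': array([-1.315,  0.69 , -0.194,  1.566,  0.157,  0.903, -0.215]), 'qd': array([ 0.001,  0.002, -0.   , -0.003, -0.001, -0.001,  0.002]), 'joint_torque': array([ -0.001, -52.755,  -1.267, -15.344,  -0.053,   0.007,   0.   ]), 'tool_pos': array([0.137, 0.609, 0.238]), 'eef_rot': array([ 0.111,  0.994, -0.001, -0.   ]), 'contact_force': array([ 0.85 ,  0.49 , -0.795]), 'moment': array([ 0.04 ,  0.011, -0.062]), 'opening': np.float64(0.995)}
top 437.92514753152 317.2269958290174 238.12900287834486 [ 0.44   -0.0645  1.0019] [ 0.0231 -0.0197 -0.7035  0.71  ] ['color', 'z_map', 'fx', 'fy', 'cx', 'cy', 'origin', 'attitude']
jar_part_mouth 0.78 [270.  166.8] [0.6388 0.0379 0.118 ]
cap_part_top 0.86 [267.6 168.7] [0.6342 0.0424 0.121 ]
cap_full 0.64 [341.4 160.5] [ 0.6571 -0.1087  0.101 ]
cap_part 0.89 [271.5 172. ] [0.6317 0.0365 0.101 ]
cap_part 0.36 [309. 173.] [ 0.6302 -0.0415  0.101 ]
jar_part 0.56 [273.7 177.4] [0.6366 0.0404 0.02  ]
jar_part 0.53 [264.  169.1] [0.6554 0.0628 0.02  ]
jar_full 0.89 [342.1 167.7] [ 0.6601 -0.1144  0.02  ]
berth_left 0.93
[... 775 characters left out ...]
] [0.6282 0.0424 0.121 ]
cap_full 0.77 [273.7 293. ] [ 0.6611 -0.1263  0.101 ]
cap_part 0.8 [345.9 282. ] [0.6285 0.0401 0.101 ]
jar_part 0.72 [345.  301.6] [0.6353 0.0407 0.02  ]
jar_full 0.87 [281.9 309.2] [ 0.6591 -0.1119  0.02  ]
berth_right 0.87 [281.3 313.8] [ 0.6716 -0.1127  0.02  ]
lever_left_grip 0.49 [335.5 242.6] [0.5009 0.016  0.078 ]
lever_left_grip 0.34 [434.6 202.8] [0.3701 0.2736 0.078 ]
lever_right_grip 0.66 [265.5 252.8] [ 0.5345 -0.1561  0.078 ]
lever_right_grip 0.55 [345.7 300.5] [0.6648 0.0402 0.078 ]
lever_left_pivot 0.66 [336.8 260. ] [0.5526 0.0193 0.078 ]
lever_right_pivot 0.63 [274.6 273.6] [ 0.5942 -0.1299  0.078 ]
clamp 0.73 [313.9 309.1] [ 0.6465 -0.035   0.    ]
```

Run:
```python
import cv2,numpy as np
a=cv2.imread('pics/top0.png')[110:270,210:410];b=cv2.imread('pics/scene0.png')[180:340,220:420]
cv2.imwrite('pics/c0.png',np.vstack([cv2.resize(x,None,fx=1.85*2 if 0 else 3.7,fy=3.7*.5 if 0 else 3.7)[:, :740] for x in (a[:,:],)]+[])[:592])
cv2.imwrite('pics/c1.png',cv2.resize(b,None,fx=3.7,fy=3.7))
```

```text
(no output)
```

View pics/c0.png

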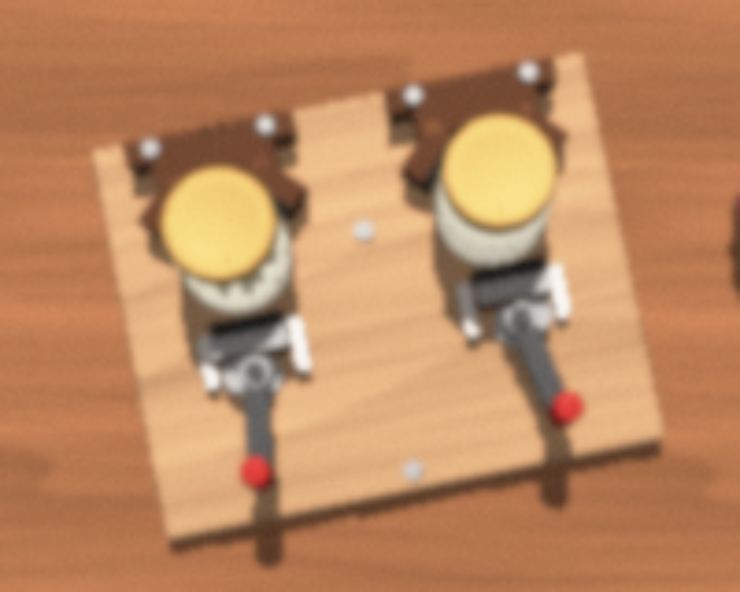

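View pics/c1.png

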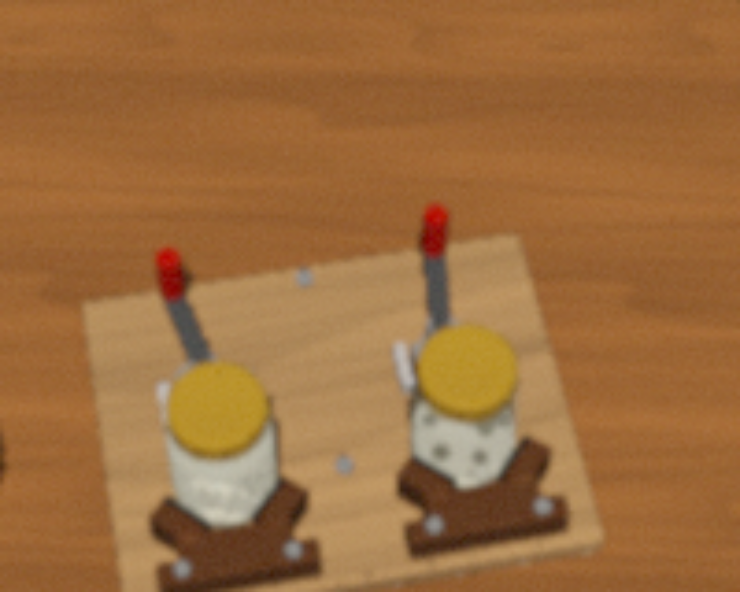

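The left jar, at about (265,170) in the top image, shows empty glass above its resin. The right jar, at about (341,160), is white up to the neck. Both networks agree, so the left berth is the one to open. Next I'll refine the geometry.

```bash
cat >> h.py <<'E'
def cloud(s):
    v,u=np.mgrid[:480,:640]; D=s['z_map']
    P=np.stack([(u-s['cx'])/s['fx']*D,-(v-s['cy'])/s['fy']*D,-D],-1)
    W=P@Rm(s['attitude']).T+np.array(s['origin']); W[D==0]=np.nan; return W
def circ(p):
    c,rad=cv2.minEnclosingCircle(p.astype(np.float32)); return np.round(c,4),round(rad,4)
def measure(c):
    s=viewer.snapshot(c); W=cloud(s); C=s['color'].astype(int)
    near=(W[...,0]>.4)&(W[...,0]<.85)&(W[...,1]>-.3)&(W[...,1]<.2)
    red=near&(C[...,0]>130)&(C[...,1]<60)&(C[...,2]<60)
    print(c)
    n,l,stt,ce=cv2.connectedComponentsWithStats(red.astype(np.uint8))
    for i in range(1,n):
        if stt[i,4]>15:
            m=l==i; z=np.nanpercentile(W[m][:,2],90); print(' red',stt[i,4],at_z(s,ce[i],.094 if c=='top' else .078).round(4),'ztop',z.round(3))
    gold=near&(C[...,0]>C[...,2]+70)&(C[...,1]>C[...,2]+50)&(W[...,2]>.105)&(W[...,2]<.4)
    n,l,stt,ce=cv2.connectedComponentsWithStats(gold.astype(np.uint8))
    for i in range(1,n):
        if stt[i,4]>100: 
            p=W[l==i]; print(' cap',stt[i,4],at_z(s,ce[i],np.median(p[:,2])).round(4),circ(p[:,:2]))
    b=near&(W[...,2]>.012)&(W[...,2]<.027)
    p=W[b][:,:2]; c0=np.median(p,0); p=p[np.linalg.norm(p-c0,axis=1)<.21]
    print(' board',cv2.minAreaRect(p.astype(np.float32)))
    return s
E
python3 - <<'E'
from h import *
for c in('top','scene'): measure(c)
E
```

```text
top
 red 17 [ 0.5309 -0.151   0.094 ] ztop 0.096
 cap 717 [ 0.6616 -0.1145  0.1212] (array([ 0.6618, -0.1147]), 0.0316)
 cap 722 [0.6309 0.0399 0.1211] (array([0.6311, 0.0399]), 0.0315)
 board ((0.6095385551452637, -0.04577265679836273), (0.2445726841688156, 0.3102337419986725), 12.112785339355469)
scene
 red 57 [0.4957 0.0206 0.078 ] ztop 0.095
 red 60 [ 0.5338 -0.1572  0.078 ] ztop 0.096
 cap 552 [0.6348 0.0395 0.1202] (array([0.632 , 0.0398]), 0.0326)
 cap 560 [ 0.6649 -0.1141  0.1207] (array([ 0.6637, -0.1151]), 0.0329)
 board ((0.6103453040122986, -0.045580506324768066), (0.2508530914783478, 0.3105001151561737), 12.055646896362305)
```

>>> play_rows(commands=[{"delta_rot":[0,0,0],"travel":[-0.3,-0.3,0],"gripper":1},{"delta_rot":[0,0,0],"travel":[-0.6,-0.6,0],"gripper":1},{"delta_rot":[0,0,0],"travel":[-0.98,-1,0],"gripper":1},{"delta_rot":[0,0,0],"travel":[-0.98,-1,0],"gripper":1}])

```text
clock: 2.0
tool_pos: [0.2504, 0.427, 0.2388]
eef_rot: [0.113, 0.994, -0.001, 0.001]
contact_force: [0.4, 1.3, -0.0]
opening: 0.997
```

>>> play_rows(commands=[{"delta_rot":[0,0,0],"travel":[-0.3,-0.3,0],"gripper":1},{"delta_rot":[0,0,0],"travel":[-0.6,-0.6,0],"gripper":1},{"delta_rot":[0,0,0],"travel":[-0.98,-1,0],"gripper":1},{"delta_rot":[0,0,0],"travel":[-0.98,-1,0],"gripper":1}])

```text
clock: 2.5
tool_pos: [0.3601, 0.2484, 0.2388]
eef_rot: [0.114, 0.994, -0.001, 0.0]
contact_force: [0.1, 0.9, 0.7]
opening: 1.001
```

>>> play_rows(commands=[{"delta_rot":[0,0,0],"travel":[-0.3,-0.3,0],"gripper":1},{"delta_rot":[0,0,0],"travel":[-0.6,-0.6,0],"gripper":1},{"delta_rot":[0,0,0.06],"travel":[-0.98,-1,0],"gripper":1},{"delta_rot":[0,0,0.11],"travel":[-0.98,-1,0],"gripper":1},{"delta_rot":[0,0,0.11],"travel":[-0.98,-1,0],"gripper":1}])

```text
clock: 3.12
tool_pos: [0.4695, 0.0721, 0.2388]
eef_rot: [0.281, 0.96, -0.0, 0.0]
contact_force: [-0.3, 0.1, -0.5]
opening: 1.002
```

```bash
cat >> h.py <<'E'
def go(x,y,z,yaw=None):
    s=r.get_state(); T=Rm(s['eef_rot']); print('t',s['clock'].round(2),'pos',np.round(s['tool_pos'],4),'jaw deg',np.degrees(np.arctan2(T[1,1],T[0,1])).round(1),'down',T[:,2].round(3),'q',np.round(s['q'],2),'F',np.round(s['contact_force'],1),'M',np.round(s['moment'],2),'op',s['opening'].round(3))
    print('travel',(T.T@(np.array([x,y,z])-s['tool_pos'])/.15).round(3),'Tx',T[:,0].round(3),'Ty',T[:,1].round(3))
E
python3 - <<'E'
from h import *
go(.498,.0203,.13)
E
```

```text
Traceback (most recent call last):
  File "h.py", line 40, in go
    s=r.get_state(); T=Rm(s['eef_rot']); print('t',s['clock'].round(2),'pos',np.round(s['tool_pos'],4),'jaw deg',np.degrees(np.arctan2(T[1,1],T[0,1])).round(1),'down',T[:,2].round(3),'q',np.round(s['q'],2),'F',np.round(s['contact_force'],1),'M',np.round(s['moment'],2),'op',s['opening'].round(3))
                                                   ^^^^^^^^^^^^^^^^
AttributeError: 'float' object has no attribute 'round'
```

```bash
sed -i "s/s\['clock'\].round(2)/round(float(s['clock']),2)/;s/s\['opening'\].round(3)/round(float(s['opening']),3)/" h.py
python3 - <<'E'
from h import *
go(.498,.0203,.13)
E
```

```text
t 3.12 pos [0.4695 0.0721 0.2388] jaw deg 57.3 down [ 0.001 -0.001 -1.   ] q [-0.14  0.5  -0.17  2.01  0.14  0.65  0.6 ] F [-0.3  0.1 -0.5] M [-0.03  0.01 -0.03] op 1.002
travel [-0.346 -0.188  0.725] Tx [-0.842  0.54  -0.001] Ty [ 0.54   0.842 -0.   ]
```

>>> play_rows(commands=[{"delta_rot":[0,0,0],"travel":[-0.35,-0.19,0.3],"gripper":1},{"delta_rot":[0,0,0],"travel":[-0.35,-0.19,0.72],"gripper":1},{"delta_rot":[0,0,0],"travel":[-0.35,-0.19,0.72],"gripper":1}])

```text
clock: 3.5
tool_pos: [0.4947, 0.0226, 0.1279]
eef_rot: [0.278, 0.961, -0.001, -0.004]
contact_force: [-0.5, -0.0, 0.5]
opening: 0.998
```

Run:
```python
from h import *
go(.498,.0203,.065)
s=measure('scene'); 
for k in('lever_left_grip','lever_left_pivot'):
    for d in viewer.pinpoint('scene',k)[:2]: print(k,d['conf'],d['at'],at_z(s,d['at'],.078))
cv2.imwrite('pics/c2.png',cv2.resize(s['color'][150:330,240:440,::-1],None,fx=3,fy=3))
```

```text
t 3.5 pos [0.4947 0.0226 0.1279] jaw deg 57.7 down [-0.008  0.    -1.   ] q [-0.06  0.71 -0.13  2.05  0.2   0.4   0.66] F [-0.5 -0.   0.5] M [-0.02  0.03  0.02] op 0.998
travel [-0.03   0.001  0.419] Tx [-0.845  0.534  0.007] Ty [ 0.534  0.845 -0.004]
scene
 red 66 [0.4953 0.0211 0.078 ] ztop 0.095
 red 66 [ 0.5343 -0.1573  0.078 ] ztop 0.097
 cap 560 [0.635  0.0395 0.1203] (array([0.6326, 0.0387]), 0.0341)
 cap 564 [ 0.6649 -0.1143  0.1205] (array([ 0.663 , -0.1157]), 0.0333)
 board ((0.6106604337692261, -0.04559004306793213), (0.2495027482509613, 0.31076955795288086), 11.876489639282227)
lever_left_grip 0.53 [337.1, 240.9] [0.49569062 0.01998115 0.078     ]
lever_left_pivot 0.77 [339.2, 258.0] [0.54663768 0.02516278 0.078     ]
```

View pics/c2.png

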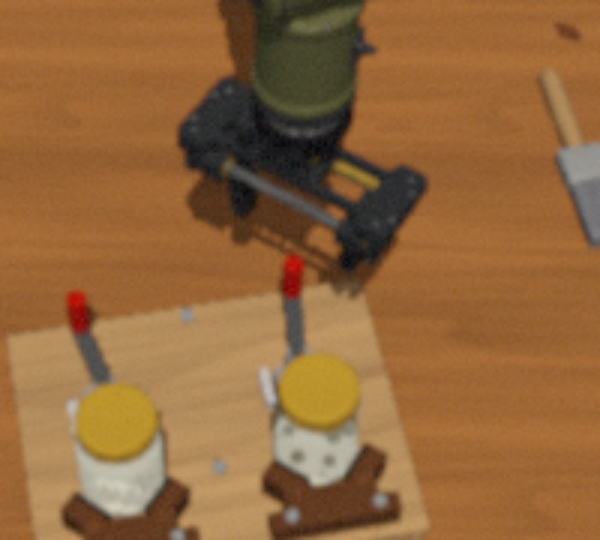

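The gripper straddles the left grip, with the post at about (292,275) in the crop and the fingers at either side of it. I'll lower it and pinch.

>>> play_rows(commands=[{"delta_rot":[0,0,0],"travel":[-0.025,0,0.2],"gripper":1},{"delta_rot":[0,0,0],"travel":[-0.025,0,0.42],"gripper":1},{"delta_rot":[0,0,0],"travel":[-0.025,0,0.42],"gripper":1},{"delta_rot":[0,0,0],"travel":[-0.025,0,0.42],"gripper":-0.5},{"delta_rot":[0,0,0],"travel":[-0.025,0,0.42],"gripper":-0.8},{"delta_rot":[0,0,0],"travel":[-0.025,0,0.42],"gripper":-0.8},{"delta_rot":[0,0,0],"travel":[-0.025,0,0.42],"gripper":-0.8},{"delta_rot":[0,0,0],"travel":[-0.025,0,0.42],"gripper":-0.8}], force=25)

```text
clock: 4.65
tool_pos: [0.5008, 0.0194, 0.0678]
eef_rot: [0.28, 0.96, 0.0, 0.0]
contact_force: [-0.2, 0.6, 0.3]
opening: 0.459
```

Run:
```python
from h import *
go(.498,.0203,.065)
```

```text
t 4.65 pos [0.5008 0.0194 0.0678] jaw deg 57.5 down [ 0.  0. -1.] q [-0.08  0.83 -0.08  2.06  0.23  0.26  0.64] F [-0.2  0.6  0.3] M [-0.02  0.08 -0.06] op 0.459
travel [ 0.019 -0.005  0.019] Tx [-0.843  0.537 -0.   ] Ty [0.537 0.843 0.   ]
```

>>> play_rows(commands=[{"delta_rot":[0,0,0],"travel":[0.01,0,0],"gripper":-0.8},{"delta_rot":[0,0,0],"travel":[0.01,0,0],"gripper":-0.8},{"delta_rot":[0,0,0],"travel":[0.01,0,0],"gripper":-0.8},{"delta_rot":[0,0,0],"travel":[0.01,0,0],"gripper":-0.8}])

```text
clock: 5.15
tool_pos: [0.4983, 0.0194, 0.0676]
eef_rot: [0.28, 0.96, -0.001, -0.001]
contact_force: [-2.0, -1.8, 1.5]
opening: 0.195
```

Run:
```python
from h import *
go(.498,.0203,.065)
s=r.get_state();T=Rm(s['eef_rot']);p=s['tool_pos']
th=np.radians(12.0)
P=np.array([.5605,.0245]); d=p[:2]-P; a0=np.arctan2(*d[::-1]); print('len',np.hypot(*d),'lever',(np.pi+th)-a0%(2*np.pi))
aend=np.pi/2+th; a0%=2*np.pi
for a in np.linspace(a0,aend,13)[1:]:
    q=np.append(P+.062*np.array([np.cos(a),np.sin(a)]),p[2]); print(np.round(np.degrees(np.pi+th-a),1),q.round(4),(T.T@(q-p)/.15).round(3))
```

```text
t 5.15 pos [0.4983 0.0194 0.0676] jaw deg 57.5 down [-0.002 -0.001 -1.   ] q [-0.08  0.83 -0.08  2.07  0.23  0.26  0.64] F [-2.  -1.8  1.5] M [-0.58  0.58 -0.04] op 0.195
travel [0.005 0.004 0.017] Tx [-0.843  0.538  0.001] Ty [ 0.538  0.843 -0.002]
len 0.06236652505008046 lever 0.12811413907597924
14.2 [0.4985 0.0269 0.0676] [ 0.026  0.043 -0.   ]
21.1 [0.4993 0.0343 0.0676] [ 0.048  0.087 -0.   ]
28.0 [0.5009 0.0416 0.0676] [ 0.065  0.134 -0.   ]
34.9 [0.5034 0.0486 0.0676] [ 0.076  0.182 -0.   ]
41.8 [0.5067 0.0553 0.0676] [ 0.082  0.231 -0.   ]
48.7 [0.5108 0.0615 0.0676] [ 0.081  0.281 -0.001]
55.6 [0.5156 0.0672 0.0676] [ 0.075  0.33  -0.001]
62.4 [0.521  0.0723 0.0676] [ 0.062  0.378 -0.001]
69.3 [0.527  0.0767 0.0676] [ 0.044  0.425 -0.001]
76.2 [0.5335 0.0803 0.0676] [ 0.021  0.468 -0.001]
83.1 [0.5404 0.0832 0.0676] [-0.008  0.509 -0.001]
90.0 [0.5476 0.0851 0.0676] [-0.041  0.546 -0.001]
```

>>> play_rows(commands=[{"delta_rot":[0,0,0],"travel":[0.026,0.043,0],"gripper":-0.8},{"delta_rot":[0,0,0],"travel":[0.048,0.087,0],"gripper":-0.8},{"delta_rot":[0,0,0],"travel":[0.065,0.134,0],"gripper":-0.8},{"delta_rot":[0,0,0],"travel":[0.076,0.182,0],"gripper":-0.8},{"delta_rot":[0,0,0],"travel":[0.082,0.231,0],"gripper":-0.8},{"delta_rot":[0,0,0],"travel":[0.081,0.281,0],"gripper":-0.8},{"delta_rot":[0,0,0],"travel":[0.081,0.281,0],"gripper":-0.8}])

```text
clock: 6.02
tool_pos: [0.5062, 0.061, 0.0671]
eef_rot: [0.28, 0.96, -0.003, -0.005]
contact_force: [-9.5, -2.4, 5.8]
opening: 0.194
```

Run:
```python
from h import *
go(.5476,.0851,.0676)
```

```text
t 6.03 pos [0.5062 0.061  0.0671] jaw deg 57.4 down [-0.011 -0.003 -1.   ] q [-0.16  0.83 -0.08  2.03  0.2   0.3   0.59] F [-9.5 -2.4  5.8] M [-0.57  2.04 -0.27] op 0.194
travel [-0.146  0.284 -0.007] Tx [-0.843  0.538  0.008] Ty [ 0.538  0.843 -0.009]
```

>>> play_rows(commands=[{"delta_rot":[0,0,0],"travel":[-0.006,0.049,0],"gripper":-0.8},{"delta_rot":[0,0,0],"travel":[-0.019,0.097,0],"gripper":-0.8},{"delta_rot":[0,0,0],"travel":[-0.037,0.144,0],"gripper":-0.8},{"delta_rot":[0,0,0],"travel":[-0.06,0.187,0],"gripper":-0.8},{"delta_rot":[0,0,0],"travel":[-0.089,0.228,0],"gripper":-0.8},{"delta_rot":[0,0,0],"travel":[-0.122,0.265,0],"gripper":-0.8},{"delta_rot":[0,0,0],"travel":[-0.146,0.288,0],"gripper":-0.8},{"delta_rot":[0,0,0],"travel":[-0.146,0.288,0],"gripper":-0.8}])

```text
clock: 7.02
tool_pos: [0.5463, 0.0847, 0.0665]
eef_rot: [0.281, 0.96, -0.004, -0.006]
contact_force: [-11.9, -3.5, 5.7]
opening: 0.192
```

Run:
```python
from h import *
go(.5476,.0851,.0676)
p=r.get_state()['tool_pos'][:2]-np.array([.5605,.0245]); print('lever deg',192-np.degrees(np.arctan2(p[1],p[0]))%360,np.hypot(*p))
```

```text
t 7.03 pos [0.5463 0.0847 0.0665] jaw deg 57.4 down [-0.015 -0.005 -1.   ] q [-0.18  0.86 -0.09  1.9   0.18  0.41  0.59] F [-11.9  -3.5   5.7] M [-0.87  2.43 -0.25] op 0.192
travel [-0.006  0.007 -0.008] Tx [-0.842  0.539  0.01 ] Ty [ 0.539  0.842 -0.012]
lever deg 88.76227475091974 0.06183092377536945
```

>>> play_rows(commands=[{"delta_rot":[0,0,0],"travel":[-0.02,0.02,0],"gripper":-0.8},{"delta_rot":[0,0,0],"travel":[-0.03,0.028,0],"gripper":-0.8},{"delta_rot":[0,0,0],"travel":[-0.03,0.028,0],"gripper":-0.8}])

```text
clock: 7.4
tool_pos: [0.5464, 0.0847, 0.0662]
eef_rot: [0.28, 0.96, -0.007, -0.012]
contact_force: [-21.5, -4.7, 14.6]
opening: 0.197
```

Run:
```python
from h import *
go(.5476,.0851,.0676)
p=r.get_state()['tool_pos'][:2]-np.array([.5605,.0245]); print('lever deg',192-np.degrees(np.arctan2(p[1],p[0]))%360,np.hypot(*p))
```

```text
t 7.4 pos [0.5464 0.0847 0.0662] jaw deg 57.4 down [-0.026 -0.008 -1.   ] q [-0.18  0.87 -0.1   1.88  0.18  0.43  0.59] F [-21.5  -4.7  14.6] M [-0.96  4.47 -0.23] op 0.197
travel [-0.005  0.006 -0.009] Tx [-0.843  0.538  0.018] Ty [ 0.538  0.843 -0.021]
lever deg 88.81967684183874 0.06183198425950071
```

The lever is at its stop: force rose from 12 N to 22 N with no motion. I'll relax the push, open and rise.

>>> play_rows(commands=[{"delta_rot":[0,0,0],"travel":[0.05,-0.05,0],"gripper":-0.8},{"delta_rot":[0,0,0],"travel":[0.05,-0.05,0],"gripper":0},{"delta_rot":[0,0,0],"travel":[0.05,-0.05,0],"gripper":0},{"delta_rot":[0,0,0],"travel":[0.05,-0.05,0],"gripper":0},{"delta_rot":[0,0,0],"travel":[0.05,-0.05,-0.3],"gripper":0},{"delta_rot":[0,0,0],"travel":[0.05,-0.05,-0.65],"gripper":1},{"delta_rot":[0,0,0],"travel":[0.05,-0.05,-1],"gripper":1},{"delta_rot":[0,0,0],"travel":[0.05,-0.05,-1],"gripper":1}])

```text
clock: 8.4
tool_pos: [0.5528, 0.0869, 0.2221]
eef_rot: [0.28, 0.96, 0.003, 0.005]
contact_force: [0.4, -0.2, -0.5]
opening: 0.82
```

Run:
```python
from h import *
go(.636,.041,.2)
s=measure('scene'); s2=measure('top')
a=s['color'][180:330,240:440,::-1];b=s2['color'][110:260,210:410,::-1]
cv2.imwrite('pics/c3.png',cv2.resize(np.hstack([a,b]),None,fx=2,fy=2))
```

```text
t 8.4 pos [0.5528 0.0869 0.2221] jaw deg 57.5 down [ 0.01   0.003 -1.   ] q [-0.15  0.62 -0.15  1.8   0.13  0.73  0.63] F [ 0.4 -0.2 -0.5] M [-0.04 -0.04 -0.02] op 0.82
travel [-0.631  0.039  0.152] Tx [-0.843  0.538 -0.007] Ty [0.537 0.843 0.008]
scene
 red 65 [ 0.5353 -0.1569  0.078 ] ztop 0.096
 red 67 [0.5453 0.0857 0.078 ] ztop 0.097
 cap 560 [0.6357 0.0398 0.1204] (array([0.6321, 0.0399]), 0.0335)
 cap 569 [ 0.6649 -0.1142  0.1202] (array([ 0.6619, -0.1146]), 0.0329)
 board ((0.610479474067688, -0.045358747243881226), (0.24931462109088898, 0.3111904263496399), 11.880818367004395)
top
 cap 722 [ 0.6615 -0.1146  0.1213] (array([ 0.6617, -0.1147]), 0.0317)
 cap 721 [0.6318 0.0402 0.1211] (array([0.6321, 0.0401]), 0.0317)
 board ((0.6098659634590149, -0.045908913016319275), (0.2448156774044037, 0.3108304440975189), 12.084029197692871)
```

View pics/c3.png

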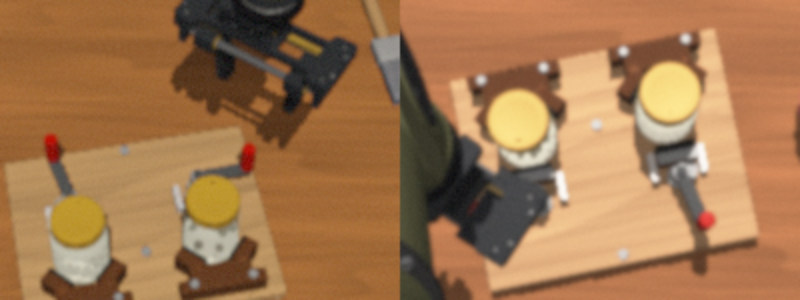

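>>> play_rows(commands=[{"delta_rot":[0,0,0],"travel":[-0.3,0.025,0.1],"gripper":1},{"delta_rot":[0,0,0],"travel":[-0.622,0.025,0.41],"gripper":1},{"delta_rot":[0,0,0],"travel":[-0.622,0.025,0.41],"gripper":1},{"delta_rot":[0,0,0],"travel":[-0.622,0.025,0.41],"gripper":1}])

```text
clock: 9.0
tool_pos: [0.6288, 0.0394, 0.1546]
eef_rot: [0.28, 0.96, -0.0, -0.002]
contact_force: [0.1, -0.1, 0.5]
opening: 1.004
```

Run:
```python
from h import *
go(.6335,.040,.105)
```

```text
t 9.0 pos [0.6288 0.0394 0.1546] jaw deg 57.5 down [-0.003  0.    -1.   ] q [-0.06  0.8  -0.15  1.62  0.16  0.73  0.73] F [ 0.1 -0.1  0.5] M [-0.06  0.05 -0.02] op 1.004
travel [-0.025  0.021  0.331] Tx [-0.843  0.537  0.003] Ty [ 0.537  0.843 -0.001]
```

>>> play_rows(commands=[{"delta_rot":[0,0,0],"travel":[-0.025,0.021,0.1],"gripper":1},{"delta_rot":[0,0,0],"travel":[-0.025,0.021,0.25],"gripper":1},{"delta_rot":[0,0,0],"travel":[-0.025,0.021,0.25],"gripper":1},{"delta_rot":[0,0,0],"travel":[-0.025,0.021,0.25],"gripper":1}])

```text
clock: 9.5
tool_pos: [0.6352, 0.0402, 0.1195]
eef_rot: [0.279, 0.96, 0.0, 0.0]
contact_force: [0.4, 0.2, 0.4]
opening: 0.998
```

Run:
```python
from h import *
go(.6335,.040,.105)
s=measure('scene'); cv2.imwrite('pics/c4.png',cv2.resize(s['color'][200:320,270:430,::-1],None,fx=4,fy=4))
```

```text
t 9.5 pos [0.6352 0.0402 0.1195] jaw deg 57.5 down [ 0.001  0.    -1.   ] q [-0.06  0.85 -0.14  1.63  0.17  0.67  0.72] F [0.4 0.2 0.4] M [ 0.02  0.04 -0.  ] op 0.998
travel [ 0.009 -0.007  0.097] Tx [-0.844  0.537 -0.001] Ty [0.537 0.844 0.001]
scene
 red 65 [ 0.5348 -0.1568  0.078 ] ztop 0.095
 cap 421 [0.6419 0.0363 0.1201] (array([0.6352, 0.0372]), 0.0324)
 cap 565 [ 0.6649 -0.1142  0.1203] (array([ 0.6626, -0.1151]), 0.0332)
 board ((0.6116340160369873, -0.0456722229719162), (0.24949225783348083, 0.3119460344314575), 11.384178161621094)
```

View pics/c4.png

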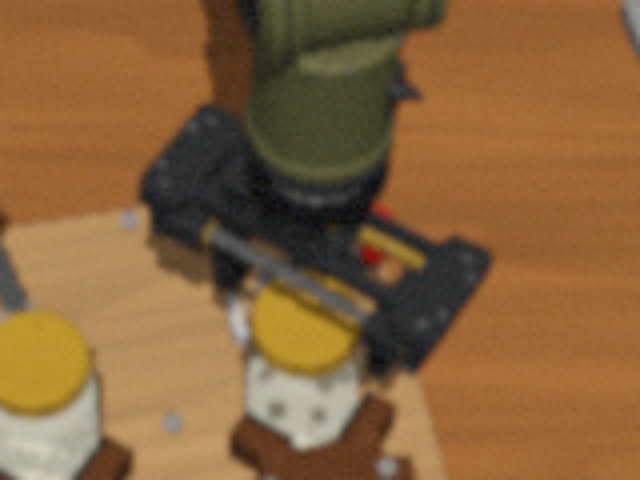

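The fingers straddle the cap, centred at about (305,325) in the crop and clear on both sides. I'll lower and grip.

>>> play_rows(commands=[{"delta_rot":[0,0,0],"travel":[0.009,-0.005,0.1],"gripper":1},{"delta_rot":[0,0,0],"travel":[0.009,-0.005,0.1],"gripper":1},{"delta_rot":[0,0,0],"travel":[0.009,-0.005,0.1],"gripper":0},{"delta_rot":[0,0,0],"travel":[0.009,-0.005,0.1],"gripper":0},{"delta_rot":[0,0,0],"travel":[0.009,-0.005,0.1],"gripper":0},{"delta_rot":[0,0,0],"travel":[0.009,-0.005,0.1],"gripper":0},{"delta_rot":[0,0,0],"travel":[0.009,-0.005,0.1],"gripper":0},{"delta_rot":[0,0,0],"travel":[0.009,-0.005,0.1],"gripper":0}], force=50)

```text
clock: 10.55
tool_pos: [0.6333, 0.0392, 0.1039]
eef_rot: [0.28, 0.96, -0.0, 0.0]
contact_force: [-1.9, -2.7, 3.0]
opening: 0.709
```

Run:
```python
from h import *
go(.6335,.040,.105)
```

```text
t 10.55 pos [0.6333 0.0392 0.1039] jaw deg 57.5 down [-0. -0. -1.] q [-0.06  0.87 -0.13  1.64  0.17  0.64  0.72] F [-1.9 -2.7  3. ] M [-0.36  0.24 -0.02] op 0.709
travel [ 0.002  0.005 -0.007] Tx [-0.843  0.538 -0.   ] Ty [ 0.538  0.843 -0.   ]
```

>>> play_rows(commands=[{"delta_rot":[0,0,-0.02],"travel":[0,0,0],"gripper":0},{"delta_rot":[0,0,-0.04],"travel":[0,0,0],"gripper":0},{"delta_rot":[0,0,-0.06],"travel":[0,0,0],"gripper":0},{"delta_rot":[0,0,-0.08],"travel":[0,0,0],"gripper":0},{"delta_rot":[0,0,-0.1],"travel":[0,0,0],"gripper":0},{"delta_rot":[0,0,-0.1],"travel":[0,0,0],"gripper":0}])

```text
clock: 11.3
tool_pos: [0.6338, 0.04, 0.105]
eef_rot: [0.126, 0.992, 0.0, 0.001]
contact_force: [-2.8, -0.5, 9.0]
opening: 0.715
```

Run:
```python
from h import *
go(.6335,.040,.105)
```

```text
t 11.3 pos [0.6338 0.04   0.105 ] jaw deg 75.5 down [ 0.001  0.001 -1.   ] q [-0.02  0.87 -0.22  1.64  0.27  0.66  0.94] F [-2.8 -0.5  9. ] M [-0.15  0.55  0.08] op 0.715
travel [ 0.002 -0.001  0.   ] Tx [-0.968  0.25  -0.001] Ty [0.25  0.968 0.001]
```

>>> play_rows(commands=[{"delta_rot":[0,0,-0.02],"travel":[0,0,-0.001],"gripper":0},{"delta_rot":[0,0,-0.045],"travel":[0,0,-0.003],"gripper":0},{"delta_rot":[0,0,-0.07],"travel":[0,0,-0.005],"gripper":0},{"delta_rot":[0,0,-0.095],"travel":[0,0,-0.007],"gripper":0},{"delta_rot":[0,0,-0.12],"travel":[0,0,-0.009],"gripper":0},{"delta_rot":[0,0,-0.145],"travel":[0,0,-0.01],"gripper":0},{"delta_rot":[0,0,-0.17],"travel":[0,0,-0.012],"gripper":0},{"delta_rot":[0,0,-0.17],"travel":[0,0,-0.012],"gripper":0}])

```text
clock: 12.3
tool_pos: [0.6337, 0.0401, 0.1055]
eef_rot: [-0.14, 0.99, 0.001, 0.0]
contact_force: [1.0, 0.2, 0.6]
opening: 0.708
```

Run:
```python
from h import *
go(.6335,.040,.105)
```

```text
t 12.3 pos [0.6337 0.0401 0.1055] jaw deg 106.1 down [ 0.001  0.001 -1.   ] q [ 0.06  0.89 -0.36  1.63  0.44  0.7   1.33] F [1.  0.2 0.6] M [ 0.02 -0.02  0.05] op 0.708
travel [ 0.002 -0.     0.004] Tx [-0.961 -0.277 -0.001] Ty [-0.277  0.961  0.001]
```

>>> play_rows(commands=[{"delta_rot":[0,0,-0.02],"travel":[0,0,0],"gripper":0},{"delta_rot":[0,0,-0.042],"travel":[0,0,0],"gripper":0},{"delta_rot":[0,0,-0.042],"travel":[0,0,0],"gripper":0},{"delta_rot":[0,0,-0.042],"travel":[0,0,-0.02],"gripper":0},{"delta_rot":[0,0,-0.042],"travel":[0,0,-0.03],"gripper":0},{"delta_rot":[0,0,-0.042],"travel":[0,0,-0.03],"gripper":0}])

```text
clock: 13.05
tool_pos: [0.6334, 0.0397, 0.1102]
eef_rot: [-0.205, 0.979, 0.0, 0.0]
contact_force: [-0.4, 0.2, -0.6]
opening: 0.706
```

Run:
```python
from h import *
go(.6335,.040,.105)
```

```text
t 13.05 pos [0.6334 0.0397 0.1102] jaw deg 113.6 down [ 0.  0. -1.] q [ 0.08  0.89 -0.4   1.63  0.47  0.72  1.43] F [-0.4  0.2 -0.6] M [ 0.17  0.02 -0.04] op 0.706
travel [-0.001  0.002  0.034] Tx [-0.916 -0.401 -0.   ] Ty [-0.401  0.916  0.   ]
```

>>> play_rows(commands=[{"delta_rot":[0,0,0],"travel":[0,0,-0.05],"gripper":0},{"delta_rot":[0,0,0],"travel":[0,0,-0.11],"gripper":0},{"delta_rot":[0,0,0],"travel":[0,0,-0.18],"gripper":0},{"delta_rot":[0,0,0],"travel":[0,0,-0.24],"gripper":0},{"delta_rot":[0,0,0],"travel":[0,0,-0.24],"gripper":0},{"delta_rot":[0,0,0],"travel":[0,0,-0.24],"gripper":0},{"delta_rot":[0,0,0],"travel":[0,0,-0.24],"gripper":0}])

```text
clock: 13.92
tool_pos: [0.633, 0.0395, 0.1456]
eef_rot: [-0.205, 0.979, 0.0, -0.0]
contact_force: [0.0, 0.3, -0.3]
opening: 0.706
```

Run:
```python
from h import *
go(.6335,.040,.146)
s=measure('scene'); W=cloud(s); C=s['color'].astype(int)
g=(abs(W[...,0]-.634)<.04)&(abs(W[...,1]-.04)<.04)&(C[...,0]>C[...,2]+70)&(C[...,1]>C[...,2]+50)
print('gold z pct',np.percentile(W[g][:,2],[50,70,80,90,95]).round(4))
for k,z in(('cap_part_top',.163),('cap_part',.143),('jar_part_mouth',.118)):
    for d in viewer.pinpoint('scene',k)[:2]: print(k,round(d['conf'],2),d['at'],at_z(s,d['at'],z))
cv2.imwrite('pics/c5.png',cv2.resize(s['color'][190:340,250:430,::-1],None,fx=4,fy=4))
```

```text
t 13.93 pos [0.633  0.0395 0.1456] jaw deg 113.7 down [-0.001 -0.    -1.   ] q [ 0.09  0.84 -0.43  1.61  0.45  0.79  1.46] F [ 0.   0.3 -0.3] M [-0.   -0.01 -0.02] op 0.706
travel [-0.004  0.002 -0.003] Tx [-0.916 -0.401  0.001] Ty [-0.401  0.916  0.   ]
scene
 red 63 [ 0.5352 -0.1569  0.078 ] ztop 0.095
 cap 374 [0.6451 0.0443 0.1615] (array([0.6488, 0.0422]), 0.0413)
 cap 566 [ 0.6648 -0.1142  0.1203] (array([ 0.6627, -0.1135]), 0.0332)
 board ((0.6105504035949707, -0.04580724239349365), (0.25114792585372925, 0.3098515272140503), 12.04572868347168)
gold z pct [0.1615 0.1628 0.1634 0.1645 0.1654]
cap_part_top 0.88 [349.3, 265.6] [0.62284958 0.04559718 0.163     ]
cap_part_top 0.74 [315.2, 306.9] [ 0.72943355 -0.0286719   0.163     ]
cap_part 0.64 [345.7, 274.1] [0.63301776 0.03813324 0.143     ]
jar_part_mouth 0.6 [349.5, 279.9] [0.63299481 0.04773479 0.118     ]
```

View pics/c5.png

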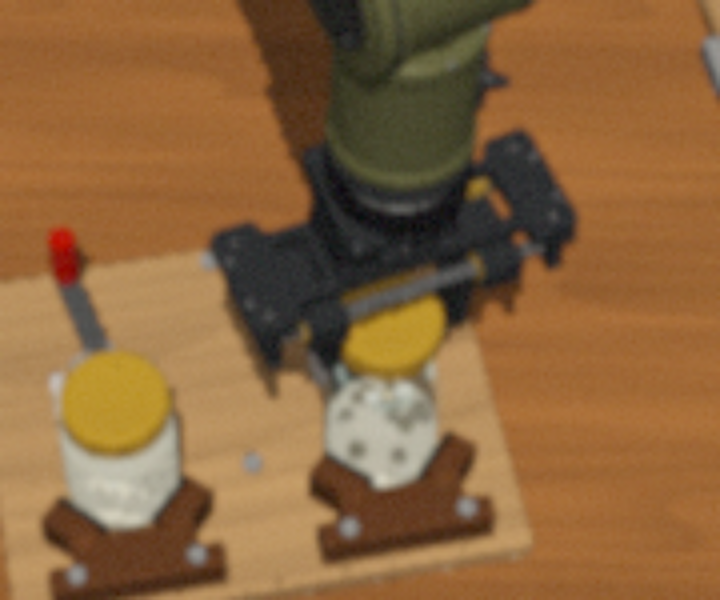

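The cap is held level at about (393,335) in the crop, above the open jar at about (385,425), which is still down in its V. The gap measures about 24 mm, so I'm handing in.

Run:
```python
from h import *
print(np.abs(r.get_state()['qd']).max()); print(r.finish_job())
```

```text
0.0017181665839111205
the job is handed in; nothing more can be done
None
```

The jar with room, in the left berth, is open. Its cap is held level about 24 mm above the middle of the mouth, and the job was handed in at about 14 s of the 51 s allowed.

- **Lever:** I swung the left lever to its stop. The force rose from 12 to 22 N with no more movement, and a picture afterwards showed the lever pointing outward.
- **Cap:** I gripped it at 50 N and turned it 56° counter-clockwise, within the 48–75° range where it lifts free. It then came up with under 1 N on the wrist, so the jar was not being pulled.
- **Last checks:**
  - The gripper axis is vertical and the arm is still.
  - The cap top is at about 162 mm by depth, so its underside is near 142 mm and the mouth is at 118 mm.
  - The tool sits within about 1 mm of where I measured the berth's middle.
  - The jar still stands in its V block, and the full jar's cap and the right lever are where they were.
- **Disagreements:** In the last picture the gripper partly hid the cap. The network's points for cap and mouth were up to about 12 mm off the tool position, and my colour-based fit of the cap's centre was off by up to 16 mm. I relied on the arm's own position and the earlier measurements, which agreed within about 2 mm.
- **Not checked:** I measured the cap's turn from the gripper, so a small slip at breakaway would not show. I did not check the bowl, basin or brush again, but the arm never went near them.

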